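Sort the grinder tools back into their trays

TASK

The sink cut-out is finished, so clear the four loose grinder tools off the stone slab: put each into the tray that already holds a tool of its kind (both core bits to the core bit, the profile wheel to the profile wheel, the backing pad to the backing pad). Stand every tool hub up, flat on the tray's floor and not on another tool; set it down rather than drop it, and keep the tools already there standing in their trays.

Things in the scene. Friction and masses are not known exactly. Their poses are not given: they have to be found in the camera images.
- large_core_bit: Larger loose diamond core bit, standing on its crown: a plain steel tube 40 mm across and 50 mm tall, solid to the grip all round, then a round hub 22 mm across and 24 mm tall; 74 mm high in all, about 0.25 kg. Yaw is meaningless. Origin: centre of its underside; z is its axis, up.
- small_core_bit: Smaller loose diamond core bit, standing on its crown: a plain steel tube 28 mm across and 50 mm tall, solid to the grip all round, then a round hub 22 mm across and 24 mm tall; 74 mm high in all, about 0.16 kg. Yaw is meaningless. Origin: centre of its underside; z is its axis, up.
- profile_wheel: Loose edge profile wheel: a dark spool 46 mm across and 32 mm tall with a hollow waist (28 mm across at mid-height; only the 4 mm rims at bottom and top are full width), then a round steel hub 26 mm across and 24 mm tall on top; 56 mm high in all, about 0.34 kg. Yaw is meaningless. Origin: centre of its underside; z is its axis, up.
- backing_pad: Loose backing pad: a flat black rubber disc 70 mm across and 12 mm thick (60 mm across in its top 4 mm), lying flat, with a round steel hub 26 mm across and 28 mm tall on top; 40 mm high in all, about 0.12 kg. Yaw is meaningless. Origin: centre of its underside; z is its axis, up.
- core_tray: Core-bit tray: shallow bare-metal tray, fixed, outside 120 mm along its x, 180 mm along its y, rim 30 mm high; walls and floor 4 mm thick (inside 112 x 172 mm). Same as the other two trays: known by the stored core bit standing near its -y end; the rest, towards its +y end, is empty. Origin: centre of its underside (the inner floor is 4 mm higher); x points roughly away from the robot, y roughly to the robot's left, yaw within about 0.15 rad.
- wheel_tray: Profile-wheel tray: shallow bare-metal tray, fixed, outside 120 mm along its x, 180 mm along its y, rim 30 mm high; walls and floor 4 mm thick (inside 112 x 172 mm). Same as the other two trays: known by the stored profile wheel standing near its -y end; the rest, towards its +y end, is empty. Origin: centre of its underside (the inner floor is 4 mm higher); x points roughly away from the robot, y roughly to the robot's left, yaw within about 0.15 rad.
- pad_tray: Backing-pad tray: shallow bare-metal tray, fixed, outside 120 mm along its x, 180 mm along its y, rim 30 mm high; walls and floor 4 mm thick (inside 112 x 172 mm). Same as the other two trays: known by the stored backing pad standing near its -y end; the rest, towards its +y end, is empty. Origin: centre of its underside (the inner floor is 4 mm higher); x points roughly away from the robot, y roughly to the robot's left, yaw within about 0.15 rad.
- stored_core_bit: Core bit already in the core tray, loose, standing on its crown: a plain steel tube 34 mm across and 50 mm tall, solid to the grip all round, then a round hub 22 mm across and 24 mm tall; 74 mm high in all, about 0.20 kg. Yaw is meaningless. Origin: centre of its underside; z is its axis, up. It stands about 58 mm from the tray's centre towards the tray's -y end.
- stored_profile_wheel: Profile wheel already in the wheel tray, loose: like the loose one but 44 mm across, 56 mm high in all with its hub, about 0.32 kg. Origin: centre of its underside; z is its axis, up. About 55 mm from the tray's centre towards the tray's -y end.
- stored_backing_pad: Backing pad already in the pad tray, loose: the same as the loose one (disc 70 mm across, 40 mm high with its hub), 0.12 kg. Origin: centre of its underside; z is its axis, up. About 46 mm from the tray's centre towards the tray's -y end.

How it is judged (in metres and radians):
At the end, for the whole second after the job is handed in: Four loose tools in the trays of their kinds, three stored tools still in theirs: each axis within 55 mm (tray x) and 85 mm (tray y) of the tray's centre, underside within 6 mm of the tray's floor, hub up within 0.12 rad, at rest (below 0.03 m/s) (x of large_core_bit in the frame of core_tray between -0.055 and 0.055 m and y of large_core_bit in the frame of core_tray between -0.085 and 0.085 m and z of large_core_bit in the frame of core_tray between -0.003 and 0.01 m and angle between each of large_core_bit, small_core_bit, profile_wheel, backing_pad, stored_core_bit, stored_profile_wheel, stored_backing_pad's own z axis and vertical below 0.12 rad and linear speed of each of large_core_bit, small_core_bit, profile_wheel, backing_pad, stored_core_bit, stored_profile_wheel, stored_backing_pad below 0.03 m/s and x of small_core_bit in the frame of core_tray between -0.055 and 0.055 m and y of small_core_bit in the frame of core_tray between -0.085 and 0.085 m and z of small_core_bit in the frame of core_tray between -0.003 and 0.01 m and x of profile_wheel in the frame of wheel_tray between -0.055 and 0.055 m and y of profile_wheel in the frame of wheel_tray between -0.085 and 0.085 m and z of profile_wheel in the frame of wheel_tray between -0.003 and 0.01 m and x of backing_pad in the frame of pad_tray between -0.055 and 0.055 m and y of backing_pad in the frame of pad_tray between -0.085 and 0.085 m and z of backing_pad in the frame of pad_tray between -0.003 and 0.01 m and x of stored_core_bit in the frame of core_tray between -0.055 and 0.055 m and y of stored_core_bit in the frame of core_tray between -0.085 and 0.085 m and z of stored_core_bit in the frame of core_tray between -0.003 and 0.01 m and x of stored_profile_wheel in the frame of wheel_tray between -0.055 and 0.055 m and y of stored_profile_wheel in the frame of wheel_tray between -0.085 and 0.085 m and z of stored_profile_wheel in the frame of wheel_tray between -0.003 and 0.01 m and x of stored_backing_pad in the frame of pad_tray between -0.055 and 0.055 m and y of stored_backing_pad in the frame of pad_tray between -0.085 and 0.085 m and z of stored_backing_pad in the frame of pad_tray between -0.003 and 0.01 m); the robot touches nothing.
It fails at once if a tool already in a tray is knocked over (tilted more than 0.5 rad) (angle between any of stored_core_bit, stored_profile_wheel, stored_backing_pad's own z axis and vertical above 0.5 rad).
It fails at once if a tool is dropped: it moves faster than 0.6 m/s (a fall of some 18 mm) while the fingers do not touch it ((linear speed of large_core_bit above 0.6 m/s and contact force between large_core_bit and the fingers below 0.05 N) or (linear speed of small_core_bit above 0.6 m/s and contact force between small_core_bit and the fingers below 0.05 N) or (linear speed of profile_wheel above 0.6 m/s and contact force between profile_wheel and the fingers below 0.05 N) or (linear speed of backing_pad above 0.6 m/s and contact force between backing_pad and the fingers below 0.05 N)).
It also fails if it takes over 102 s, if anything falls off the work surface, if the arm or the gripper's body presses on something with over 40 N, if the wrist force passes 120 N, or if a joint passes its speed limit or range.

ROBOT

A 6-joint arm with a two-finger parallel gripper is mounted at the origin on the work surface. World frame = base frame: x ahead of the robot, y to its left, z up, the work surface at z = 0. Lengths are in m, angles in degrees, forces in N, time in s.
With the tool pointing down it reaches from about 0.375 to 0.9 m from the base axis. Payload 3.1 kg.
Tool frame: the origin (TCP) lies midway between the tips of the shut fingers; the grasp point (between the pads) lies 19 mm behind it; z points along the fingers, y is the direction in which the jaws open and shut (so a half turn about z gives the same grasp; the last joint's range is limited). The gripper opens to 87 mm and grips with 3 to 60 N. Pads are 19 mm wide; open, the fingers measure 117 mm over their backs; the gripper's body (75 mm by 190 mm) begins 51 mm behind the grasp point.
Start: joints at [57.095, 30.224, 82.088, -0, 67.689, -10.227], TCP at [0.241, 0.577, 0.223] pointing down, gripper open.
Joint ranges: [-176.69, 176.69], [-43.24, 126.21], [12.49, 139.97], [-82, 262], [0, 151.66], [-163.58, 163.58]. Speed limits (degrees/s): [159.86, 159.86, 180, 180, 180, 180].

INTERFACE

Orientations are given as a 3x3 rotation matrix whose columns are the frame's x, y, z axes.
In Python, from rig import bot gives the robot as it stands.
- The arm moves only by the tool carry_out, never from a script. Its arguments are lists of equal length, an entry for each row: "grip": the gripper's target within -1 to 1 (fully open at 1, half-way at 0, shut at -1); "slide": the shift along the tool's x, y, z in mm, a list of three; "twist": the turn, a rotation vector about the tool's x, y, z in rad, a list of three. In form: {"grip": [grip, ...], "slide": [[dx, dy, dz], ...], "twist": [[wx, wy, wz], ...]}. A call has 1 to 12 rows; each row shifts and turns the pose as measured when the row begins, along the tool's axes as they then stand; what a row does not reach is not made up. A row lasts 1/10 s, in which the tool goes at most 50 mm and 8.59 degrees, less where a joint would pass 70% of its speed; a pose out of reach is approached as far as the arm can. A call is refused whole if a number of a shift passes 50 or a number of a turn 0.15, either way. A call with a gripper value outside its range is refused whole. The fingers move at their own pace and stop on an object; the grip force is fixed at half the most. Time passes only in rows, so rows that do not move let the fingers close. It gives the time, the measured TCP pose, the force and the opening at its end, in the units of the state.
- bot.read_state(): the state, without advancing time (a new reading comes with each control period).
- bot.capture(name): name is "side" or "top"; returns a dict with "color" (384x512x3 uint8, red, green, blue), "depth" (384x512 float32, m along the optical axis (not along the pixel's ray), 0 where there is no reading), "fx", "fy", "cx", "cy" (pixels), "position" and "rotation" of the camera in the world. Camera axes: x right, y up, looking along -z (the intrinsics and any distortion apply to the point x, -y, -z); pixel columns grow to the right and rows downward; lengths in m; the calibration is good to about 2 mm. A picture is of the moment at which its call begins.
- bot.hand_in(): hands the job in, once; it reports no verdict.
The state is a dict: "time_s": time; "joint_positions": joint angles; "qvel": joint speeds; "tau": joint torques, N m; "position": TCP position; "tcp_rot": TCP orientation; "force": force on the tool from outside, world axes, zero at the start; "moment": the same for the moment, N m; "opening": opening from 0.0 (shut) to 1.0 (fully open).
Only numpy, scipy, OpenCV 4.12 (cv2) and the standard library are available. Lean on these libraries where they do the work, as an engineer would, in place of code of your own. Each camera call takes 0.05 s, during which the arm holds its last target.

## Working session

There is one attempt and no reset: what is moved stays moved. The work goes in short steps, Python scripts to look and compute and a tool call to move; the robot and the scene stay as the last step left them, time stands still between calls to the robot, and variables do not carry over. Pictures are saved under pics/ and viewed, and the job is handed in when it is done.

Besides the shell and the picture viewer there is one more tool, called after "Request:" as a command line: name --argument value ..., lists and objects as JSON in quotes. carry_out: Moves the arm, as the interface text tells. Its arguments: {"type":"object","properties":{"grip":{"type":"array"},"slide":{"type":"array"},"twist":{"type":"array"}},"required":["grip","slide","twist"]}

```bash
mkdir -p pics; ls; python3 - <<'E'
from rig import bot
import cv2, numpy as np, pickle
s=bot.read_state(); print({k:np.round(v,3).tolist() for k,v in s.items()})
for n in ("top","side"):
    c=bot.capture(n); pickle.dump(c,open(f"{n}0.pkl","wb"))
    cv2.imwrite(f"pics/{n}0.png",cv2.resize(c["color"][:,:,::-1],(800,600)))
    print(n,c["fx"],c["fy"],c["cx"],c["cy"],c["position"],np.round(c["rotation"],3).tolist(),[k for k in c])
E
```

```text
pics
{'time_s': 0.0, 'joint_positions': [57.096, 30.278, 82.158, 0.002, 67.689, -10.225], 'qvel': [0.0, 0.005, -0.141, -0.066, -0.006, 0.01], 'tau': [0.002, -44.004, -17.66, 0.064, 0.058, -0.0], 'position': [0.241, 0.576, 0.222], 'tcp_rot': [[-0.923, 0.386, -0.001], [0.386, 0.923, -0.002], [0.0, -0.002, -1.0]], 'force': [-0.179, 0.532, -0.445], 'moment': [-0.057, 0.01, -0.008], 'opening': 0.999}
top 463.24047818396735 463.24047818396735 254.11243530440933 191.59861830839588 [0.29877583 0.00474884 1.00900093] [[-0.008, 0.983, -0.183], [-1.0, -0.004, 0.02], [0.019, 0.183, 0.983]] ['color', 'depth', 'fx', 'fy', 'cx', 'cy', 'position', 'rotation']
side 450.42142573382546 450.42142573382546 246.07107755239684 185.90069655630046 [ 0.25925557 -0.65004662  0.80944555] [[0.926, 0.285, -0.249], [-0.378, 0.688, -0.619], [-0.005, 0.667, 0.745]] ['color', 'depth', 'fx', 'fy', 'cx', 'cy', 'position', 'rotation']
```

View pics/top0.png

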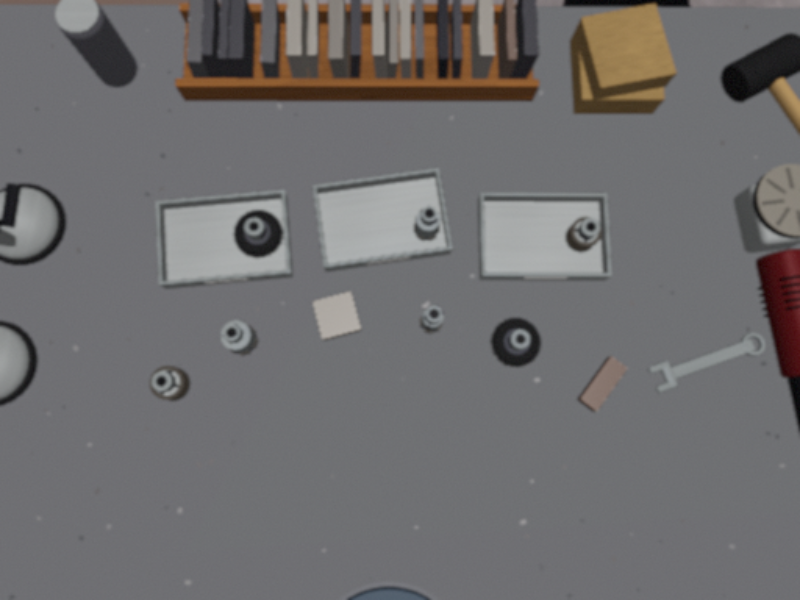

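View pics/side0.png

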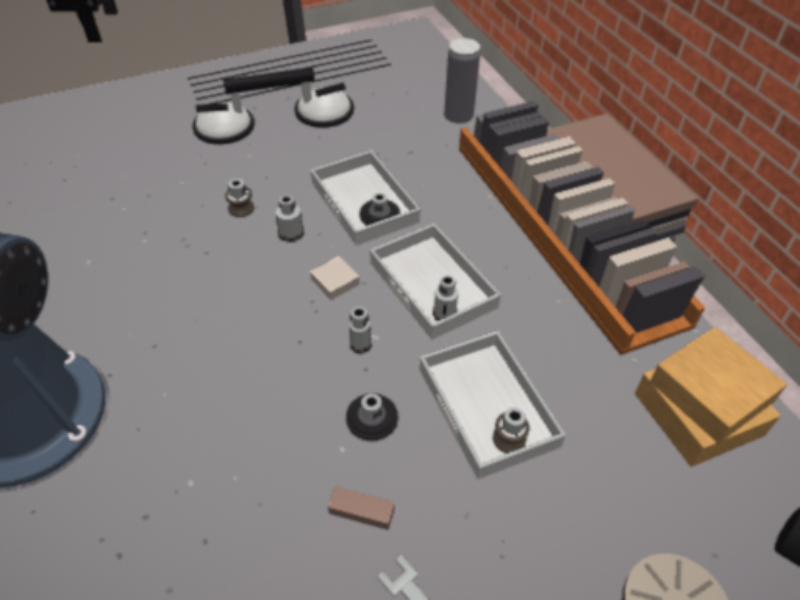

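The top view (800-px image) shows the trays left to right: pad tray (stored pad at 257,232), core tray (bit at 428,220) and wheel tray (wheel at 584,232). The loose tools are the profile wheel (168,382), large core bit (237,336), small core bit (432,317) and backing pad (516,341). Next I'll take metric measurements from depth.

```bash
cat > h.py <<'E'
import numpy as np, pickle, cv2
def world(c):
    d=c["depth"].astype(float); v,u=np.mgrid[:384,:512]
    p=np.stack([(u-c["cx"])/c["fx"]*d,-(v-c["cy"])/c["fy"]*d,-d],-1)
    w=p@np.asarray(c["rotation"]).T+np.asarray(c["position"]); w[d==0]=np.nan
    return w
def pix(c,P):
    q=(np.asarray(P)-c["position"])@np.asarray(c["rotation"])
    return c["cx"]-c["fx"]*q[...,0]/q[...,2], c["cy"]+c["fy"]*q[...,1]/q[...,2]
E
python3 - <<'E'
from h import *
W={n:world(pickle.load(open(n+"0.pkl","rb"))) for n in("top","side")}
for n in W:
    w=W[n]; m=(abs(w[...,0]-.45)<.2)&(abs(w[...,1])<.4); print(n,np.nanpercentile(w[m][:,2],[5,20,40,50]))
# rough from top pics: pixels in 800 img -> hub top
for name,(u,v) in dict(wheel=(162,380),large=(233,332),small=(432,312),pad=(519,340),spad=(254,230),score=(429,213),swheel=(590,228)).items():
    p=W["top"][int(v*.64),int(u*.64)]; print(name,p.round(4))
    for n in W:
        w=W[n]; m=(np.hypot(w[...,0]-p[0],w[...,1]-p[1])<.05)&(w[...,2]>p[2]-.006)&(w[...,2]<p[2]+.008)
        q=w[m]; print("  ",n,m.sum(),((q.max(0)+q.min(0))/2).round(4),q.mean(0).round(4),(q.max(0)-q.min(0)).round(4))
E
```

```text
top [-0.00248331 -0.00087134  0.00042995  0.00104507]
side [-0.00042847  0.00085075  0.00191234  0.0024457 ]
wheel [0.3707 0.2934 0.0594]
   top 119 [0.3691 0.2929 0.0571] [0.3698 0.2931 0.0564] [0.0244 0.0248 0.0073]
   side 63 [0.3736 0.2932 0.0573] [0.3735 0.2915 0.0573] [0.0252 0.0285 0.0078]
large [0.4316 0.1993 0.0744]
   top 93 [0.4312 0.201  0.0735] [0.4306 0.2002 0.074 ] [0.0222 0.0213 0.0102]
   side 60 [0.4343 0.1985 0.0739] [0.4342 0.1981 0.0742] [0.0209 0.0222 0.01  ]
small [ 0.4574 -0.059   0.0724]
   top 92 [ 0.4535 -0.0621  0.0727] [ 0.4534 -0.0619  0.0738] [0.0206 0.0227 0.0123]
   side 92 [ 0.4579 -0.0629  0.0727] [ 0.4569 -0.0646  0.0743] [0.025  0.0228 0.0119]
pad [ 0.4238 -0.1791  0.0397]
   top 125 [ 0.4242 -0.1806  0.0393] [ 0.4244 -0.1802  0.04  ] [0.0252 0.0271 0.0101]
   side 135 [ 0.4281 -0.1822  0.0398] [ 0.4279 -0.1835  0.0408] [0.0249 0.0281 0.0119]
spad [0.5763 0.1823 0.0456]
   top 113 [0.5824 0.1802 0.0438] [0.5821 0.1812 0.0438] [0.0256 0.0282 0.0082]
   side 66 [0.5855 0.181  0.0451] [0.5851 0.1793 0.0452] [0.0237 0.027  0.01  ]
score [ 0.5897 -0.0565  0.0797]
   top 85 [ 0.5888 -0.0577  0.0787] [ 0.5894 -0.0581  0.0778] [0.0207 0.0191 0.0098]
   side 75 [ 0.5922 -0.0597  0.0786] [ 0.5919 -0.0601  0.079 ] [0.0231 0.0217 0.0094]
swheel [ 0.575  -0.2772  0.0615]
   top 114 [ 0.5747 -0.2789  0.0601] [ 0.5754 -0.2789  0.0602] [0.0271 0.0239 0.0093]
   side 140 [ 0.5792 -0.2809  0.0605] [ 0.5788 -0.2811  0.0614] [0.0253 0.0261 0.0093]
```

```bash
python3 - <<'E'
from h import *
W={n:world(pickle.load(open(n+"0.pkl","rb"))) for n in("top","side")}
from scipy.optimize import minimize
for name,(x,y) in dict(pad=(.58,.225),core=(.6,0.0),wheel=(.57,-.22)).items():
  for n in W:
    w=W[n]; m=(abs(w[...,0]-x)<.09)&(abs(w[...,1]-y)<.125)&(w[...,2]>.026)&(w[...,2]<.034)
    q=w[m][:,:2]
    # distance to rim rectangle centreline (116x176)
    def f(p,q=q):
        c,s=np.cos(p[2]),np.sin(p[2]); d=(q-p[:2])@np.array([[c,-s],[s,c]])
        a=abs(d)-[.058,.088]
        dist=np.where((a>0).any(1),np.hypot(*np.maximum(a,0).T),-a.max(1))
        return np.minimum(dist**2,.006**2).sum()
    best=min((minimize(f,[x+dx,y+dy,t],method="Nelder-Mead",options=dict(xatol=1e-4,fatol=1e-9)) for dx in(-.01,.01) for dy in(-.015,0,.015) for t in(-.1,0,.1)),key=lambda r:r.fun)
    print(name,n,len(q),best.x.round(4),(best.fun/len(q))**.5)
E
```

```text
pad top 690 [0.5712 0.2267 0.092 ] 0.0019731835475768735
pad side 423 [0.5747 0.2262 0.0923] 0.0023453254381558923
core top 650 [0.599  0.0052 0.1429] 0.001862959849115083
core side 542 [0.6024 0.0042 0.1426] 0.002300488119184122
wheel top 677 [ 0.5742 -0.2233 -0.0081] 0.0020524237854755824
wheel side 701 [ 0.577  -0.2243 -0.0061] 0.0017308573036696115
```

Request:
carry_out --grip '[1, 1, 1, 1, 1, 1, 1, 1, 1]' --slide '[[0, 0, 0], [0, 0, 0], [0, 0, 0], [0, 0, 0], [0, 0, 0], [0, 0, 0], [0, 0, 0], [0, 0, 0], [0, 0, 0]]' --twist '[[0, 0, 0.147], [0, 0, 0.147], [0, 0, 0.147], [0, 0, 0.147], [0, 0, 0.147], [0, 0, 0.147], [0, 0, 0.147], [0, 0, 0.147], [0, 0, 0]]'

```text
time_s: 1.0
position: [0.2384, 0.5727, 0.2162]
tcp_rot: [[0.028, 1.0, -0.008], [1.0, -0.028, -0.012], [-0.012, -0.007, -1.0]]
force: [-0.2, -0.2, -0.9]
opening: 0.996
```

```bash
cat > go.py <<'E'
import sys, numpy as np
from rig import bot
from scipy.spatial.transform import Rotation as Ro
s=bot.read_state(); R=np.array(s["tcp_rot"]); p=np.array(s["position"])
D=np.array([[0,1,0],[1,0,0],[0,0,-1.]])
t=np.array(list(map(float,sys.argv[1:4])))
print("t",s["time_s"],"pos",p.round(4),"slide mm",(R.T@(t-p)*1e3).round(1),"twist",Ro.from_matrix(R.T@D).as_rotvec().round(3),"F",np.round(s["force"],1),"open",round(s["opening"],3))
E
python3 go.py .3715 .2925 .15
```

```text
t 1.0 pos [0.2384 0.5727 0.2162] slide mm [-275.6  141.5   68.5] twist [-0.007  0.012 -0.028] F [-0.2 -0.2 -0.9] open 0.996
```

Request:
carry_out --grip '[1, 1, 1, 1, 1, 1, 1, 1, 1, 1, 1]' --slide '[[-30, 15, 5], [-30, 15, 5], [-30, 15, 5], [-30, 15, 5], [-30, 15, 5], [-30, 15, 5], [-30, 15, 5], [-30, 15, 5], [-20, 12, 5], [-10, 6, 0], [0, 0, 0]]' --twist '[[-0.007, 0.012, -0.028], [0, 0, 0], [0, 0, 0], [0, 0, 0], [0, 0, 0], [0, 0, 0], [0, 0, 0], [0, 0, 0], [0, 0, 0], [0, 0, 0], [0, 0, 0]]'

```text
time_s: 2.1
position: [0.3838, 0.2959, 0.1674]
tcp_rot: [[-0.043, 0.999, -0.001], [0.999, 0.043, 0.002], [0.002, -0.001, -1.0]]
force: [0.7, 0.4, -0.2]
opening: 1.0
```

```bash
python3 go.py .3715 .2925 .15
```

```text
t 2.1 pos [0.3838 0.2959 0.1674] slide mm [ -2.9 -12.4  17.4] twist [-0.001 -0.002  0.043] F [ 0.7  0.4 -0.2] open 1.0
```

Request:
carry_out --grip '[1, 1, 1, 1, 1, 1]' --slide '[[-3, -12, 17], [0, 0, 25], [0, 0, 25], [0, 0, 25], [0, 0, 10], [0, 0, 0]]' --twist '[[0, 0, 0.043], [0, 0, 0], [0, 0, 0], [0, 0, 0], [0, 0, 0], [0, 0, 0]]'

```text
time_s: 2.7
position: [0.3725, 0.2964, 0.0639]
tcp_rot: [[-0.012, 1.0, 0.004], [1.0, 0.012, 0.006], [0.006, 0.004, -1.0]]
force: [0.1, 0.2, -0.1]
opening: 1.003
```

```bash
python3 go.py .3715 .2925 .036
```

```text
t 2.7 pos [0.3725 0.2964 0.0639] slide mm [-4.1 -1.2 27.9] twist [ 0.004 -0.006  0.012] F [ 0.1  0.2 -0.1] open 1.003
```

Next: the final descent, then close on the hub.

Request:
carry_out --grip '[1, 1, 1, 1, -1, -1, -1, -1, -1, -1]' --slide '[[-4, -1, 12], [0, 0, 12], [0, 0, 4], [0, 0, 0], [0, 0, 0], [0, 0, 0], [0, 0, 0], [0, 0, 0], [0, 0, 0], [0, 0, 0]]' --twist '[[0.004, -0.006, 0.012], [0, 0, 0], [0, 0, 0], [0, 0, 0], [0, 0, 0], [0, 0, 0], [0, 0, 0], [0, 0, 0], [0, 0, 0], [0, 0, 0]]'

```text
time_s: 3.7
position: [0.3745, 0.2943, 0.0386]
tcp_rot: [[-0.001, 1.0, 0.008], [1.0, 0.001, 0.003], [0.003, 0.008, -1.0]]
force: [0.4, 0.1, 0.1]
opening: 0.542
```

```bash
python3 go.py .3715 .2925 .036
```

```text
t 3.7 pos [0.3745 0.2943 0.0386] slide mm [-1.8 -3.   2.5] twist [ 0.008 -0.003  0.001] F [0.4 0.1 0.1] open 0.542
```

Request:
carry_out --grip '[-1, -1, -1, -1, -1]' --slide '[[0, -1, 2], [0, 0, 0], [0, 0, 0], [0, 0, 0], [0, 0, 0]]' --twist '[[0.008, -0.003, 0], [0, 0, 0], [0, 0, 0], [0, 0, 0], [0, 0, 0]]'

```text
time_s: 4.2
position: [0.3724, 0.2941, 0.0364]
tcp_rot: [[-0.001, 1.0, -0.002], [1.0, 0.001, -0.001], [-0.001, -0.002, -1.0]]
force: [-1.1, -0.5, 0.1]
opening: 0.291
```

```bash
python3 go.py .576 -.184 .17; python3 - <<'E'
from h import *
from rig import bot
for n in ("side",):
    c=bot.capture(n); cv2.imwrite(f"pics/{n}1.png",cv2.resize(c["color"][60:252,60:316,::-1],(800,600)))
E
```

```text
t 4.2 pos [0.3724 0.2941 0.0364] slide mm [-478.6  202.6 -133.5] twist [-0.002  0.001  0.001] F [-1.1 -0.5  0.1] open 0.291
```

View pics/side1.png

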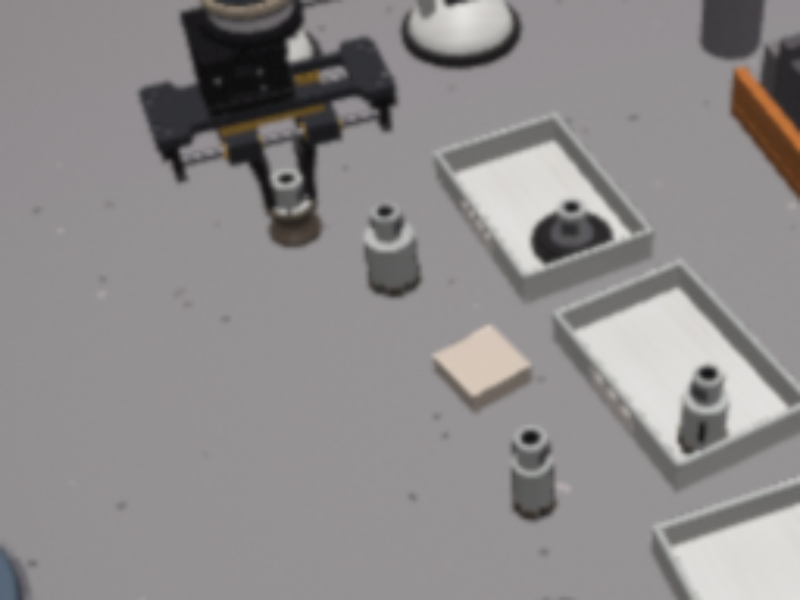

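The fingers are on the wheel's hub at about (287,190) in the crop. The opening of 0.291 is about 25 mm, which matches the hub. Lifting and transferring next.

Request:
carry_out --grip '[-1, -1, -1, -1, -1, -1, -1, -1, -1, -1, -1, -1]' --slide '[[0, 0, -10], [0, 0, -25], [0, 0, -35], [0, 0, -35], [-20, 8, -30], [-35, 15, -3], [-40, 17, -2], [-40, 17, -2], [-40, 17, -2], [-40, 17, -2], [-40, 17, -2], [-40, 17, -2]]' --twist '[[0, 0, 0], [0, 0, 0], [0, 0, 0], [0, 0, 0], [0, 0, 0], [0, 0, 0], [0, 0, 0], [0, 0, 0], [0, 0, 0], [0, 0, 0], [0, 0, 0], [0, 0, 0]]'

```text
time_s: 5.45
position: [0.4992, -0.0067, 0.1965]
tcp_rot: [[-0.012, 1.0, -0.001], [1.0, 0.012, -0.002], [-0.002, -0.001, -1.0]]
force: [0.6, 0.0, -2.0]
opening: 0.291
```

```bash
python3 go.py .576 -.184 .15
```

```text
t 5.45 pos [ 0.4992 -0.0067  0.1965] slide mm [-178.1   74.6   46.8] twist [-0.001  0.002  0.012] F [ 0.6  0.  -2. ] open 0.291
```

Request:
carry_out --grip '[-1, -1, -1, -1, -1, -1, -1]' --slide '[[-40, 17, 5], [-40, 17, 5], [-40, 17, 5], [-30, 12, 10], [-16, 7, 10], [-8, 3, 5], [0, 0, 0]]' --twist '[[0, 0, 0.012], [0, 0, 0], [0, 0, 0], [0, 0, 0], [0, 0, 0], [0, 0, 0], [0, 0, 0]]'

```text
time_s: 6.15
position: [0.5741, -0.1935, 0.1567]
tcp_rot: [[0.008, 1.0, 0.001], [1.0, -0.008, -0.003], [-0.003, 0.001, -1.0]]
force: [-1.5, 1.1, -2.9]
opening: 0.287
```

```bash
python3 go.py .576 -.184 .041
```

```text
t 6.15 pos [ 0.5741 -0.1935  0.1567] slide mm [  9.9   1.8 115.6] twist [ 0.001  0.003 -0.008] F [-1.5  1.1 -2.9] open 0.287
```

Request:
carry_out --grip '[-1, -1, -1, -1, -1, -1, -1]' --slide '[[9, 2, 10], [0, 0, 25], [0, 0, 25], [0, 0, 20], [0, 0, 12], [0, 0, 6], [0, 0, 0]]' --twist '[[0.001, 0.003, -0.008], [0, 0, 0], [0, 0, 0], [0, 0, 0], [0, 0, 0], [0, 0, 0], [0, 0, 0]]'

```text
time_s: 6.85
position: [0.5732, -0.1684, 0.0559]
tcp_rot: [[-0.012, 1.0, -0.005], [1.0, 0.012, 0.008], [0.008, -0.005, -1.0]]
force: [-0.0, -0.4, -3.2]
opening: 0.285
```

```bash
python3 go.py .576 -.184 .041
```

```text
t 6.85 pos [ 0.5732 -0.1684  0.0559] slide mm [-15.8   2.6  14.8] twist [-0.005 -0.008  0.012] F [-0.  -0.4 -3.2] open 0.285
```

Request:
carry_out --grip '[-1, -1, -1, -1]' --slide '[[-14, 2, 0], [0, 0, 5], [0, 0, 4], [0, 0, 0]]' --twist '[[-0.005, -0.008, 0.012], [0, 0, 0], [0, 0, 0], [0, 0, 0]]'

```text
time_s: 7.25
position: [0.5778, -0.1843, 0.049]
tcp_rot: [[0.0, 1.0, 0.006], [1.0, -0.0, -0.004], [-0.004, 0.006, -1.0]]
force: [-0.6, -0.3, -3.5]
opening: 0.288
```

```bash
python3 go.py .576 -.184 .041
```

```text
t 7.25 pos [ 0.5778 -0.1843  0.049 ] slide mm [ 0.4 -1.8  8. ] twist [ 0.006  0.004 -0.   ] F [-0.6 -0.3 -3.5] open 0.288
```

Request:
carry_out --grip '[-1, -1, -1, -1]' --slide '[[0, 0, 3], [0, 0, 3], [0, 0, 2], [0, 0, 0]]' --twist '[[0.006, 0.004, 0], [0, 0, 0], [0, 0, 0], [0, 0, 0]]'

```text
time_s: 7.65
position: [0.5781, -0.1849, 0.0409]
tcp_rot: [[0.001, 1.0, 0.0], [1.0, -0.001, 0.0], [0.0, 0.0, -1.0]]
force: [0.7, -0.1, -2.1]
opening: 0.294
```

```bash
python3 go.py .576 -.184 .041
```

```text
t 7.65 pos [ 0.5781 -0.1849  0.0409] slide mm [ 0.9 -2.1 -0.1] twist [ 0.    -0.    -0.001] F [ 0.7 -0.1 -2.1] open 0.294
```

Request:
carry_out --grip '[-1, -1]' --slide '[[0, 0, 1], [0, 0, 0]]' --twist '[[0, 0, 0], [0, 0, 0]]'

```text
time_s: 7.85
position: [0.5782, -0.1849, 0.0406]
tcp_rot: [[0.001, 1.0, 0.0], [1.0, -0.001, 0.0], [0.0, 0.0, -1.0]]
force: [0.0, 1.3, -4.1]
opening: 0.292
```

Request:
carry_out --grip '[-0.3, -0.2, -0.1, 0, 0, 0, 0, 0]' --slide '[[0, 0, 0], [0, 0, 0], [0, 0, 0], [0, 0, 0], [0, 0, -10], [0, 0, -20], [0, 0, -30], [0, 0, -30]]' --twist '[[0, 0, 0], [0, 0, 0], [0, 0, 0], [0, 0, 0], [0, 0, 0], [0, 0, 0], [0, 0, 0], [0, 0, 0]]'

```text
time_s: 8.65
position: [0.5765, -0.1839, 0.1316]
tcp_rot: [[0.001, 1.0, -0.005], [1.0, -0.001, 0.003], [0.003, -0.005, -1.0]]
force: [-0.4, 0.5, -0.4]
opening: 0.499
```

```bash
python3 go.py .426 -.1817 .15;python3 - <<'E'
from h import *
from rig import bot
for n in ("side",):
    c=bot.capture(n); cv2.imwrite(f"pics/{n}2.png",cv2.resize(c["color"][150:342,180:436,::-1],(800,600)))
E
```

```text
t 8.65 pos [ 0.5765 -0.1839  0.1316] slide mm [   2.1 -150.6  -17.6] twist [-0.005 -0.003 -0.001] F [-0.4  0.5 -0.4] open 0.499
```

View pics/side2.png

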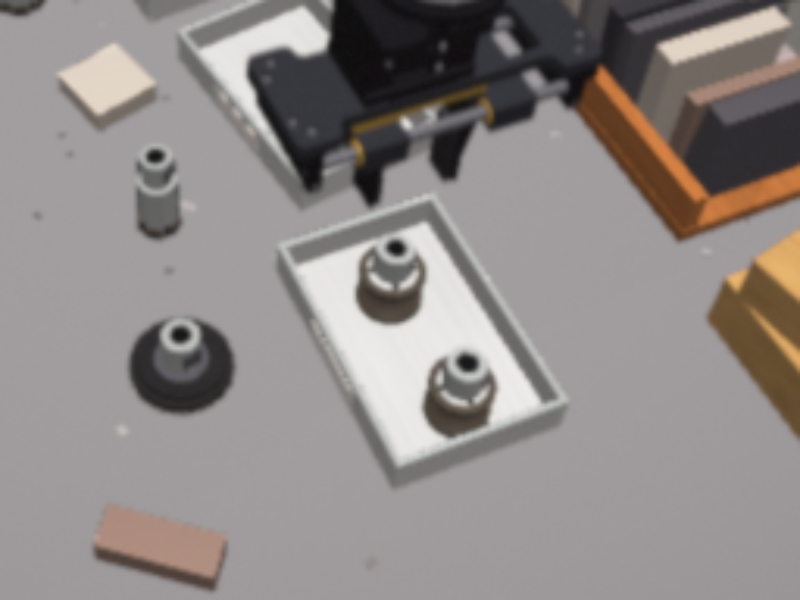

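The wheel stands upright in its tray at about (392,275) in the crop, and the stored wheel is undisturbed. Next is the backing pad.

Request:
carry_out --grip '[0.3, 0.3, 0.3, 0.3, 0.3, 0.3, 0.3, 0.3]' --slide '[[2, -30, -2], [0, -35, 0], [0, -35, 0], [0, -28, 10], [0, -15, 20], [0, -6, 20], [0, 0, 10], [0, 0, 0]]' --twist '[[-0.005, -0.003, 0], [0, 0, 0], [0, 0, 0], [0, 0, 0], [0, 0, 0], [0, 0, 0], [0, 0, 0], [0, 0, 0]]'

```text
time_s: 9.5
position: [0.4333, -0.1872, 0.0854]
tcp_rot: [[-0.0, 1.0, 0.029], [1.0, 0.001, -0.017], [-0.017, 0.029, -0.999]]
force: [-0.9, -0.4, -1.1]
opening: 0.654
```

```bash
python3 go.py .426 -.1817 .015
```

```text
t 9.5 pos [ 0.4333 -0.1872  0.0854] slide mm [ 6.7 -9.4 70.1] twist [0.029 0.017 0.001] F [-0.9 -0.4 -1.1] open 0.654
```

Request:
carry_out --grip '[0.3, 0.3, 0.3, 0.3, 0.3]' --slide '[[6, -9, 8], [0, 0, 15], [0, 0, 15], [0, 0, 6], [0, 0, 0]]' --twist '[[0.029, 0.017, 0], [0, 0, 0], [0, 0, 0], [0, 0, 0], [0, 0, 0]]'

```text
time_s: 10.0
position: [0.4283, -0.1825, 0.0413]
tcp_rot: [[-0.003, 1.0, 0.002], [1.0, 0.003, -0.003], [-0.003, 0.002, -1.0]]
force: [0.2, 0.1, -0.4]
opening: 0.646
```

```bash
python3 go.py .426 -.1817 .016
```

```text
t 10.0 pos [ 0.4283 -0.1825  0.0413] slide mm [ 0.9 -2.3 25.3] twist [0.002 0.003 0.003] F [ 0.2  0.1 -0.4] open 0.646
```

Request:
carry_out --grip '[0.3, 0.3, 0.3, 0.3, 0.3]' --slide '[[0, -2, 7], [0, 0, 8], [0, 0, 5], [0, 0, 3], [0, 0, 0]]' --twist '[[0.002, 0.003, 0], [0, 0, 0], [0, 0, 0], [0, 0, 0], [0, 0, 0]]'

```text
time_s: 10.5
position: [0.4274, -0.1831, 0.0177]
tcp_rot: [[-0.003, 1.0, 0.002], [1.0, 0.003, -0.001], [-0.001, 0.002, -1.0]]
force: [-1.5, 0.2, -0.1]
opening: 0.651
```

```bash
python3 go.py .426 -.1817 .016
```

```text
t 10.5 pos [ 0.4274 -0.1831  0.0177] slide mm [ 1.4 -1.4  1.7] twist [0.002 0.001 0.003] F [-1.5  0.2 -0.1] open 0.651
```

Request:
carry_out --grip '[-1, -1, -1, -1, -1, -1, -1]' --slide '[[1, -1, 3], [0, 0, 0], [0, 0, 0], [0, 0, 0], [0, 0, 0], [0, 0, 0], [0, 0, 0]]' --twist '[[0.002, 0.001, 0.003], [0, 0, 0], [0, 0, 0], [0, 0, 0], [0, 0, 0], [0, 0, 0], [0, 0, 0]]'

```text
time_s: 11.2
position: [0.4265, -0.1822, 0.0148]
tcp_rot: [[-0.0, 1.0, 0.001], [1.0, 0.0, -0.0], [-0.0, 0.001, -1.0]]
force: [-0.1, -0.1, -0.9]
opening: 0.289
```

```bash
python3 go.py .5696 .2638 .16
```

```text
t 11.2 pos [ 0.4265 -0.1822  0.0148] slide mm [ 445.9  143.2 -145.2] twist [0.001 0.    0.   ] F [-0.1 -0.1 -0.9] open 0.289
```

Request:
carry_out --grip '[-1, -1, -1, -1, -1, -1, -1, -1, -1, -1, -1, -1]' --slide '[[0, 0, -10], [0, 0, -25], [0, 0, -35], [0, 0, -35], [0, 0, -30], [20, 7, -3], [35, 11, 0], [40, 13, 0], [40, 13, 0], [40, 13, 0], [40, 13, 0], [40, 13, 0]]' --twist '[[0, 0, 0], [0, 0, 0], [0, 0, 0], [0, 0, 0], [0, 0, 0], [0, 0, 0], [0, 0, 0], [0, 0, 0], [0, 0, 0], [0, 0, 0], [0, 0, 0], [0, 0, 0]]'

```text
time_s: 12.4
position: [0.5118, 0.0763, 0.1662]
tcp_rot: [[0.012, 1.0, 0.007], [1.0, -0.012, -0.004], [-0.004, 0.007, -1.0]]
force: [0.2, -0.6, -1.6]
opening: 0.291
```

```bash
python3 go.py .5696 .2638 .12
```

```text
t 12.4 pos [0.5118 0.0763 0.1662] slide mm [188.3  55.3  45.9] twist [ 0.007  0.004 -0.012] F [ 0.2 -0.6 -1.6] open 0.291
```

Request:
carry_out --grip '[-1, -1, -1, -1, -1, -1, -1, -1]' --slide '[[40, 12, 0], [40, 12, 0], [35, 10, 0], [25, 8, 5], [12, 4, 5], [4, 2, 5], [0, 0, 5], [0, 0, 0]]' --twist '[[0.007, 0.004, -0.012], [0, 0, 0], [0, 0, 0], [0, 0, 0], [0, 0, 0], [0, 0, 0], [0, 0, 0], [0, 0, 0]]'

```text
time_s: 13.2
position: [0.5579, 0.2426, 0.1483]
tcp_rot: [[-0.008, 1.0, -0.001], [1.0, 0.008, -0.001], [-0.001, -0.001, -1.0]]
force: [-1.4, -0.1, -2.0]
opening: 0.287
```

```bash
python3 go.py .5696 .2638 .12
```

```text
t 13.2 pos [0.5579 0.2426 0.1483] slide mm [21.1 12.  28.3] twist [-0.001  0.001  0.008] F [-1.4 -0.1 -2. ] open 0.287
```

Request:
carry_out --grip '[-1, -1, -1, -1, -1, -1, -1]' --slide '[[10, 6, 5], [10, 6, 10], [0, 0, 20], [0, 0, 25], [0, 0, 20], [0, 0, 10], [0, 0, 0]]' --twist '[[-0.001, 0.001, 0.008], [0, 0, 0], [0, 0, 0], [0, 0, 0], [0, 0, 0], [0, 0, 0], [0, 0, 0]]'

```text
time_s: 13.9
position: [0.5744, 0.262, 0.0532]
tcp_rot: [[0.008, 1.0, 0.003], [1.0, -0.008, 0.001], [0.001, 0.003, -1.0]]
force: [-1.2, -0.1, -1.4]
opening: 0.293
```

```bash
python3 go.py .5696 .2638 .0195
```

```text
t 13.9 pos [0.5744 0.262  0.0532] slide mm [ 1.7 -4.9 33.7] twist [ 0.003 -0.001 -0.008] F [-1.2 -0.1 -1.4] open 0.293
```

Request:
carry_out --grip '[-1, -1, -1, -1, -1, -1, -1]' --slide '[[2, -4, 0], [0, 0, 8], [0, 0, 8], [0, 0, 6], [0, 0, 4], [0, 0, 3], [0, 0, 0]]' --twist '[[0.003, -0.001, -0.008], [0, 0, 0], [0, 0, 0], [0, 0, 0], [0, 0, 0], [0, 0, 0], [0, 0, 0]]'

```text
time_s: 14.6
position: [0.5727, 0.2651, 0.0246]
tcp_rot: [[-0.001, 1.0, 0.005], [1.0, 0.001, 0.002], [0.002, 0.005, -1.0]]
force: [0.1, 0.6, -1.6]
opening: 0.29
```

```bash
python3 go.py .5696 .2638 .0195
```

```text
t 14.6 pos [0.5727 0.2651 0.0246] slide mm [-1.3 -3.1  5. ] twist [ 0.005 -0.002  0.001] F [ 0.1  0.6 -1.6] open 0.29
```

Request:
carry_out --grip '[-1, -1, -1, -1, -1]' --slide '[[-1, -2, 2], [0, 0, 2], [0, 0, 1], [0, 0, 0], [0, 0, 0]]' --twist '[[0.005, -0.002, 0], [0, 0, 0], [0, 0, 0], [0, 0, 0], [0, 0, 0]]'

```text
time_s: 15.1
position: [0.5711, 0.264, 0.0197]
tcp_rot: [[-0.001, 1.0, 0.001], [1.0, 0.001, -0.0], [-0.0, 0.001, -1.0]]
force: [0.0, -0.7, -1.3]
opening: 0.292
```

```bash
python3 go.py .5696 .2638 .0195
```

```text
t 15.1 pos [0.5711 0.264  0.0197] slide mm [-0.2 -1.5  0.2] twist [0.001 0.    0.001] F [ 0.  -0.7 -1.3] open 0.292
```

Request:
carry_out --grip '[-1, -0.3, -0.2, -0.1, 0, 0, 0, 0, 0]' --slide '[[0, 0, 1], [0, 0, 0], [0, 0, 0], [0, 0, 0], [0, 0, 0], [0, 0, -10], [0, 0, -20], [0, 0, -30], [0, 0, -35]]' --twist '[[0, 0, 0], [0, 0, 0], [0, 0, 0], [0, 0, 0], [0, 0, 0], [0, 0, 0], [0, 0, 0], [0, 0, 0], [0, 0, 0]]'

```text
time_s: 16.0
position: [0.5681, 0.2631, 0.1136]
tcp_rot: [[-0.001, 1.0, -0.008], [1.0, 0.0, -0.003], [-0.003, -0.008, -1.0]]
force: [0.3, -0.3, -0.4]
opening: 0.496
```

```bash
python3 go.py .433 .1995 .12;python3 - <<'E'
from h import *
from rig import bot
for n in ("side",):
    c=bot.capture(n); cv2.imwrite(f"pics/{n}3.png",cv2.resize(c["color"][60:252,100:356,::-1],(800,600)))
E
```

```text
t 16.0 pos [0.5681 0.2631 0.1136] slide mm [ -63.5 -135.2   -5.1] twist [-0.008  0.003  0.001] F [ 0.3 -0.3 -0.4] open 0.496
```

View pics/side3.png

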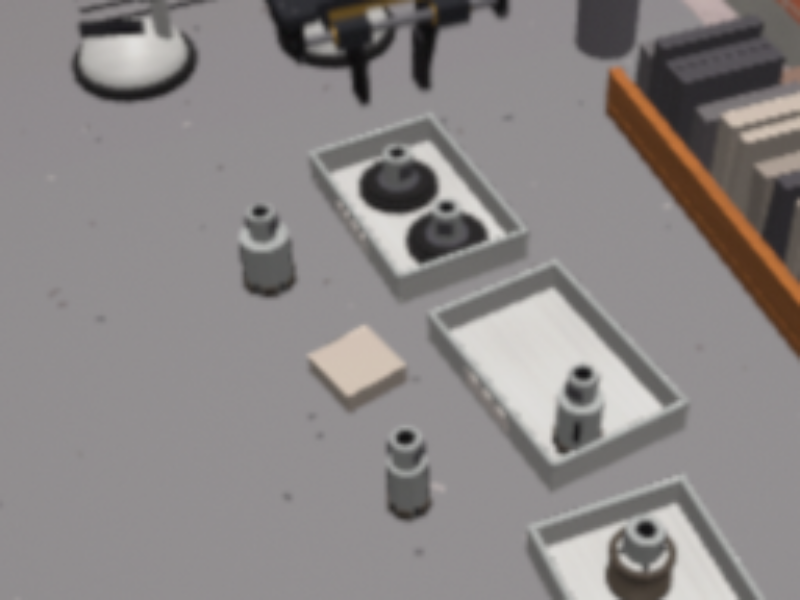

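Both pads are flat and separate in the pad tray, at about (398,185) and (447,235) in the crop. Next is the large core bit.

Request:
carry_out --grip '[1, 1, 1, 1, 1, 1, 1]' --slide '[[-10, -25, -5], [-15, -35, 0], [-15, -35, 0], [-12, -25, 0], [-8, -10, 0], [-3, -5, 0], [0, 0, 0]]' --twist '[[-0.008, 0.003, 0], [0, 0, 0], [0, 0, 0], [0, 0, 0], [0, 0, 0], [0, 0, 0], [0, 0, 0]]'

```text
time_s: 16.75
position: [0.4373, 0.2009, 0.1314]
tcp_rot: [[-0.001, 1.0, 0.03], [1.0, 0.001, 0.009], [0.008, 0.03, -1.0]]
force: [0.6, -0.2, -0.1]
opening: 0.98
```

```bash
python3 go.py .4328 .1995 .085
```

```text
t 16.75 pos [0.4373 0.2009 0.1314] slide mm [-1.7 -5.9 46.2] twist [ 0.03  -0.009  0.001] F [ 0.6 -0.2 -0.1] open 0.98
```

Request:
carry_out --grip '[1, 1, 1, 1, 1]' --slide '[[-1, -6, 10], [0, 0, 15], [0, 0, 15], [0, 0, 5], [0, 0, 0]]' --twist '[[0.03, -0.009, 0], [0, 0, 0], [0, 0, 0], [0, 0, 0], [0, 0, 0]]'

```text
time_s: 17.25
position: [0.4377, 0.2019, 0.0838]
tcp_rot: [[-0.001, 1.0, 0.004], [1.0, 0.001, -0.0], [-0.0, 0.004, -1.0]]
force: [0.5, -0.7, 0.2]
opening: 0.998
```

```bash
python3 go.py .4328 .1995 .022
```

```text
t 17.25 pos [0.4377 0.2019 0.0838] slide mm [-2.3 -5.1 61.8] twist [0.004 0.    0.001] F [ 0.5 -0.7  0.2] open 0.998
```

Request:
carry_out --grip '[1, 1, 1, 1, 1, 1]' --slide '[[-2, -5, 5], [0, 0, 15], [0, 0, 20], [0, 0, 15], [0, 0, 7], [0, 0, 0]]' --twist '[[0.004, 0, 0], [0, 0, 0], [0, 0, 0], [0, 0, 0], [0, 0, 0], [0, 0, 0]]'

```text
time_s: 17.85
position: [0.4348, 0.2004, 0.0207]
tcp_rot: [[-0.002, 1.0, 0.003], [1.0, 0.002, 0.001], [0.001, 0.003, -1.0]]
force: [0.4, -0.7, -0.3]
opening: 1.0
```

```bash
python3 go.py .4328 .1995 .022
```

```text
t 17.85 pos [0.4348 0.2004 0.0207] slide mm [-0.9 -2.  -1.4] twist [ 0.003 -0.001  0.002] F [ 0.4 -0.7 -0.3] open 1.0
```

Request:
carry_out --grip '[-1, -1, -1, -1, -1, -1, -1, -1, -1]' --slide '[[-1, -2, -1], [0, 0, 0], [0, 0, 0], [0, 0, 0], [0, 0, 0], [0, 0, 0], [0, 0, 0], [0, 0, 0], [0, 0, 0]]' --twist '[[0.003, 0, 0], [0, 0, 0], [0, 0, 0], [0, 0, 0], [0, 0, 0], [0, 0, 0], [0, 0, 0], [0, 0, 0], [0, 0, 0]]'

```text
time_s: 18.75
position: [0.4337, 0.1997, 0.0244]
tcp_rot: [[-0.002, 1.0, 0.004], [1.0, 0.002, 0.001], [0.001, 0.004, -1.0]]
force: [-0.6, 0.2, 1.1]
opening: 0.449
```

```bash
python3 go.py .5927 .0601 .15
```

```text
t 18.75 pos [0.4337 0.1997 0.0244] slide mm [-139.7  159.2 -125.1] twist [ 0.004 -0.001  0.002] F [-0.6  0.2  1.1] open 0.449
```

Request:
carry_out --grip '[-1, -1, -1, -1, -1, -1, -1, -1, -1, -1, -1, -1]' --slide '[[0, 0, 0], [0, 0, -10], [0, 0, -25], [0, 0, -30], [0, 0, -30], [-10, 12, -20], [-20, 24, -3], [-25, 29, 0], [-25, 29, 0], [-25, 28, 0], [-15, 17, 0], [-8, 9, 0]]' --twist '[[0.004, 0, 0], [0, 0, 0], [0, 0, 0], [0, 0, 0], [0, 0, 0], [0, 0, 0], [0, 0, 0], [0, 0, 0], [0, 0, 0], [0, 0, 0], [0, 0, 0], [0, 0, 0]]'

```text
time_s: 19.95
position: [0.5805, 0.0684, 0.1495]
tcp_rot: [[-0.007, 1.0, -0.009], [1.0, 0.007, 0.0], [0.0, -0.009, -1.0]]
force: [-0.1, 0.2, -2.0]
opening: 0.455
```

```bash
python3 go.py .5927 .0601 .08
```

```text
t 19.95 pos [0.5805 0.0684 0.1495] slide mm [-8.4 12.7 69.4] twist [-0.009 -0.     0.007] F [-0.1  0.2 -2. ] open 0.455
```

Request:
carry_out --grip '[-1, -1, -1, -1, -1, -1]' --slide '[[-8, 12, 5], [0, 0, 15], [0, 0, 25], [0, 0, 20], [0, 0, 8], [0, 0, 0]]' --twist '[[-0.009, 0, 0.007], [0, 0, 0], [0, 0, 0], [0, 0, 0], [0, 0, 0], [0, 0, 0]]'

```text
time_s: 20.55
position: [0.5918, 0.0609, 0.0737]
tcp_rot: [[0.001, 1.0, -0.001], [1.0, -0.001, 0.001], [0.001, -0.001, -1.0]]
force: [0.1, -0.1, -3.0]
opening: 0.453
```

```bash
python3 go.py .5927 .0601 .0285
```

```text
t 20.55 pos [0.5918 0.0609 0.0737] slide mm [-0.9  0.9 45.2] twist [-0.001 -0.001 -0.001] F [ 0.1 -0.1 -3. ] open 0.453
```

Request:
carry_out --grip '[-1, -1, -1, -1, -1, -1, -1]' --slide '[[-1, 1, 10], [0, 0, 12], [0, 0, 10], [0, 0, 5], [0, 0, 3], [0, 0, 2], [0, 0, 0]]' --twist '[[0, 0, 0], [0, 0, 0], [0, 0, 0], [0, 0, 0], [0, 0, 0], [0, 0, 0], [0, 0, 0]]'

```text
time_s: 21.25
position: [0.5942, 0.0606, 0.0303]
tcp_rot: [[0.0, 1.0, 0.003], [1.0, -0.0, 0.001], [0.001, 0.003, -1.0]]
force: [0.3, 0.1, -2.3]
opening: 0.454
```

```bash
python3 go.py .5927 .0601 .0285
```

```text
t 21.25 pos [0.5942 0.0606 0.0303] slide mm [-0.5 -1.5  1.8] twist [ 0.003 -0.001 -0.   ] F [ 0.3  0.1 -2.3] open 0.454
```

Request:
carry_out --grip '[-1, -1, -1, 0.05, 0.15, 0.25, 0.25, 0.25, 0.25, 0.25, 0.25]' --slide '[[0, -1, 1], [0, 0, 1], [0, 0, 0], [0, 0, 0], [0, 0, 0], [0, 0, 0], [0, 0, 0], [0, 0, -10], [0, 0, -25], [0, 0, -35], [0, 0, -35]]' --twist '[[0.003, 0, 0], [0, 0, 0], [0, 0, 0], [0, 0, 0], [0, 0, 0], [0, 0, 0], [0, 0, 0], [0, 0, 0], [0, 0, 0], [0, 0, 0], [0, 0, 0]]'

```text
time_s: 22.35
position: [0.5912, 0.0605, 0.1352]
tcp_rot: [[0.001, 1.0, -0.007], [1.0, -0.001, 0.001], [0.001, -0.007, -1.0]]
force: [0.0, -0.4, -0.4]
opening: 0.624
```

```bash
python3 go.py .4563 -.063 .12;python3 - <<'E'
from h import *
from rig import bot
for n in ("side",):
    c=bot.capture(n); cv2.imwrite(f"pics/{n}4.png",cv2.resize(c["color"][90:282,150:406,::-1],(800,600)))
E
```

```text
t 22.35 pos [0.5912 0.0605 0.1352] slide mm [-123.6 -134.7   16. ] twist [-0.007 -0.001 -0.001] F [ 0.  -0.4 -0.4] open 0.624
```

View pics/side4.png

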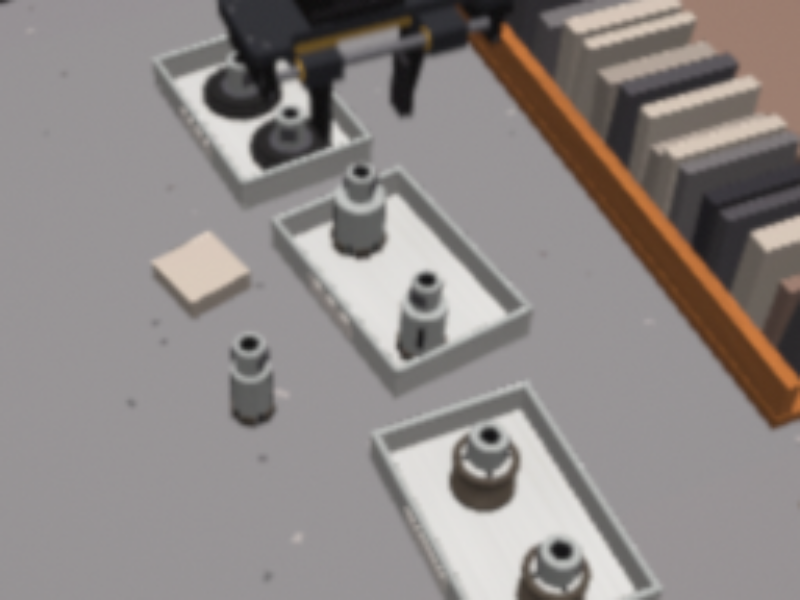

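The large core bit stands at about (358,210) in the crop, well clear of the stored bit at (422,315). Last is the small core bit.

Request:
carry_out --grip '[0.6, 0.6, 0.6, 0.6, 0.6, 0.6, 0.6, 0.6]' --slide '[[-20, -22, 0], [-28, -31, 0], [-28, -31, 0], [-24, -26, 0], [-14, -15, 0], [-7, -7, 0], [-3, -3, 0], [0, 0, 0]]' --twist '[[-0.007, -0.001, -0.001], [0, 0, 0], [0, 0, 0], [0, 0, 0], [0, 0, 0], [0, 0, 0], [0, 0, 0], [0, 0, 0]]'

```text
time_s: 23.2
position: [0.4626, -0.0675, 0.1483]
tcp_rot: [[-0.003, 0.999, 0.035], [1.0, 0.004, -0.005], [-0.005, 0.035, -0.999]]
force: [0.7, -0.9, -0.1]
opening: 0.8
```

```bash
python3 go.py .4563 -.063 .085
```

```text
t 23.2 pos [ 0.4626 -0.0675  0.1483] slide mm [ 4.8 -8.5 63. ] twist [0.035 0.005 0.004] F [ 0.7 -0.9 -0.1] open 0.8
```

Request:
carry_out --grip '[0.6, 0.6, 0.6, 0.6, 0.6, 0.6]' --slide '[[5, -7, 10], [0, 0, 18], [0, 0, 18], [0, 0, 10], [0, 0, 5], [0, 0, 0]]' --twist '[[0.035, 0.005, 0.004], [0, 0, 0], [0, 0, 0], [0, 0, 0], [0, 0, 0], [0, 0, 0]]'

```text
time_s: 23.8
position: [0.4598, -0.0591, 0.083]
tcp_rot: [[-0.004, 1.0, -0.003], [1.0, 0.004, 0.001], [0.001, -0.003, -1.0]]
force: [-0.4, -0.1, -0.5]
opening: 0.801
```

```bash
python3 go.py .4563 -.063 .022
```

```text
t 23.8 pos [ 0.4598 -0.0591  0.083 ] slide mm [-3.9 -3.3 61. ] twist [-0.003 -0.001  0.004] F [-0.4 -0.1 -0.5] open 0.801
```

Request:
carry_out --grip '[0.6, 0.6, 0.6, 0.6, 0.6, 0.6]' --slide '[[-4, -3, 5], [0, 0, 15], [0, 0, 20], [0, 0, 14], [0, 0, 6], [0, 0, 0]]' --twist '[[-0.003, 0, 0.004], [0, 0, 0], [0, 0, 0], [0, 0, 0], [0, 0, 0], [0, 0, 0]]'

```text
time_s: 24.4
position: [0.4592, -0.0649, 0.0229]
tcp_rot: [[0.0, 1.0, 0.007], [1.0, -0.0, -0.002], [-0.002, 0.007, -1.0]]
force: [0.2, 0.2, 0.6]
opening: 0.799
```

```bash
python3 go.py .4563 -.063 .022
```

```text
t 24.4 pos [ 0.4592 -0.0649  0.0229] slide mm [ 1.9 -2.9  0.8] twist [ 0.007  0.002 -0.   ] F [0.2 0.2 0.6] open 0.799
```

Request:
carry_out --grip '[0.6, -1, -1, -1, -1, -1, -1, -1, -1, -1]' --slide '[[2, -2, 1], [0, 0, 0], [0, 0, 0], [0, 0, 0], [0, 0, 0], [0, 0, 0], [0, 0, 0], [0, 0, 0], [0, 0, 0], [0, 0, 0]]' --twist '[[0.007, 0.002, 0], [0, 0, 0], [0, 0, 0], [0, 0, 0], [0, 0, 0], [0, 0, 0], [0, 0, 0], [0, 0, 0], [0, 0, 0], [0, 0, 0]]'

```text
time_s: 25.4
position: [0.4577, -0.0631, 0.0244]
tcp_rot: [[-0.0, 1.0, 0.003], [1.0, 0.0, -0.001], [-0.001, 0.003, -1.0]]
force: [-0.7, 0.5, 0.8]
opening: 0.317
```

```bash
python3 go.py .6109 .0041 .15
```

```text
t 25.4 pos [ 0.4577 -0.0631  0.0244] slide mm [  67.   153.6 -125.3] twist [0.003 0.001 0.   ] F [-0.7  0.5  0.8] open 0.317
```

Request:
carry_out --grip '[-1, -1, -1, -1, -1, -1, -1, -1, -1, -1, -1, -1]' --slide '[[0, 0, 0], [0, 0, -10], [0, 0, -25], [0, 0, -30], [0, 0, -30], [0, 0, -25], [8, 18, -5], [13, 30, 0], [14, 32, 0], [13, 30, 0], [8, 18, 0], [4, 9, 0]]' --twist '[[0.003, 0, 0], [0, 0, 0], [0, 0, 0], [0, 0, 0], [0, 0, 0], [0, 0, 0], [0, 0, 0], [0, 0, 0], [0, 0, 0], [0, 0, 0], [0, 0, 0], [0, 0, 0]]'

```text
time_s: 26.6
position: [0.5948, 0.0002, 0.1583]
tcp_rot: [[0.002, 1.0, -0.004], [1.0, -0.002, 0.0], [0.0, -0.004, -1.0]]
force: [0.3, 0.1, -2.3]
opening: 0.313
```

```bash
python3 go.py .6109 .0041 .12
```

```text
t 26.6 pos [5.948e-01 2.000e-04 1.583e-01] slide mm [ 3.9 16.2 38.2] twist [-0.004 -0.    -0.002] F [ 0.3  0.1 -2.3] open 0.313
```

Request:
carry_out --grip '[-1, -1, -1, -1, -1, -1]' --slide '[[2, 10, 0], [1, 5, 8], [0, 0, 10], [0, 0, 10], [0, 0, 3], [0, 0, 0]]' --twist '[[-0.004, 0, -0.002], [0, 0, 0], [0, 0, 0], [0, 0, 0], [0, 0, 0], [0, 0, 0]]'

```text
time_s: 27.2
position: [0.6061, 0.0027, 0.123]
tcp_rot: [[0.001, 1.0, -0.008], [1.0, -0.001, 0.001], [0.001, -0.008, -1.0]]
force: [-0.5, -0.5, -1.3]
opening: 0.315
```

```bash
python3 go.py .6109 .0041 .0285;python3 - <<'E'
from h import *
from rig import bot
for n in ("side","top"):
    c=bot.capture(n); r=(90,150) if n=="side" else (60,150)
    cv2.imwrite(f"pics/{n}5.png",cv2.resize(c["color"][r[0]:r[0]+192,r[1]:r[1]+256,::-1],(800,600)))
E
```

```text
t 27.2 pos [0.6061 0.0027 0.123 ] slide mm [ 1.3  5.5 94.5] twist [-0.008 -0.001 -0.001] F [-0.5 -0.5 -1.3] open 0.315
```

View pics/side5.png

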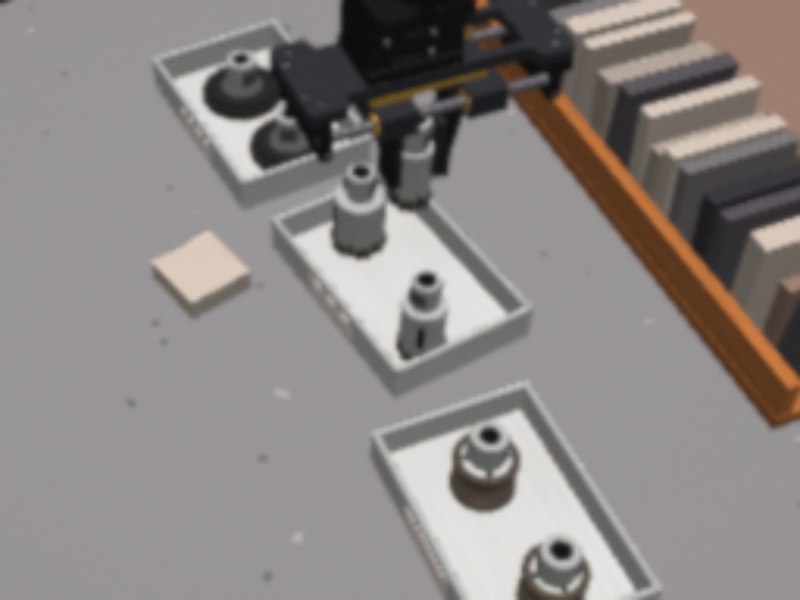

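```bash
python3 - <<'E'
from h import *
w=world(pickle.load(open("top0.pkl","rb"))); m=(abs(w[...,1])<.1)&(w[...,2]>.02)&(w[...,0]>.67)
print(w[m][:,0].min(), np.percentile(w[m][:,0],[1,5]))
E
```

```text
0.6702694805981986 [0.78706087 0.78815494]
```

Request:
carry_out --grip '[-1, -1, -1, -1, -1]' --slide '[[1, 4, 4], [0, 0, 10], [0, 0, 15], [0, 0, 6], [0, 0, 0]]' --twist '[[-0.008, 0, 0], [0, 0, 0], [0, 0, 0], [0, 0, 0], [0, 0, 0]]'

```text
time_s: 27.8
position: [0.6123, 0.0035, 0.0878]
tcp_rot: [[0.001, 1.0, 0.005], [1.0, -0.001, 0.0], [0.0, 0.005, -1.0]]
force: [-0.5, -0.4, -1.6]
opening: 0.313
```

```bash
python3 go.py .6109 .0041 .0285
```

```text
t 27.8 pos [0.6123 0.0035 0.0878] slide mm [ 0.6 -1.7 59.3] twist [ 0.005 -0.    -0.001] F [-0.5 -0.4 -1.6] open 0.313
```

The rack starts at x≈0.787, so the gripper body clears it. Lowering.

Request:
carry_out --grip '[-1, -1, -1, -1, -1, -1, -1, -1]' --slide '[[0, -1, 8], [0, 0, 12], [0, 0, 14], [0, 0, 10], [0, 0, 6], [0, 0, 4], [0, 0, 2], [0, 0, 0]]' --twist '[[0.005, 0, 0], [0, 0, 0], [0, 0, 0], [0, 0, 0], [0, 0, 0], [0, 0, 0], [0, 0, 0], [0, 0, 0]]'

```text
time_s: 28.6
position: [0.6123, 0.0034, 0.0286]
tcp_rot: [[0.001, 1.0, 0.001], [1.0, -0.001, -0.0], [-0.0, 0.001, -1.0]]
force: [0.3, -0.6, -1.7]
opening: 0.314
```

```bash
python3 go.py .6109 .0041 .0285
```

```text
t 28.6 pos [0.6123 0.0034 0.0286] slide mm [ 0.7 -1.4  0.1] twist [ 0.001  0.    -0.001] F [ 0.3 -0.6 -1.7] open 0.314
```

Request:
carry_out --grip '[-1, -0.25, -0.15, -0.05, 0, 0, 0, 0, 0, 0, 0]' --slide '[[0, 0, 0], [0, 0, 0], [0, 0, 0], [0, 0, 0], [0, 0, 0], [0, 0, 0], [0, 0, -10], [0, 0, -25], [0, 0, -35], [0, 0, -40], [0, 0, -40]]' --twist '[[0, 0, 0], [0, 0, 0], [0, 0, 0], [0, 0, 0], [0, 0, 0], [0, 0, 0], [0, 0, 0], [0, 0, 0], [0, 0, 0], [0, 0, 0], [0, 0, 0]]'

```text
time_s: 29.7
position: [0.609, 0.0038, 0.1805]
tcp_rot: [[0.001, 1.0, -0.009], [1.0, -0.001, 0.002], [0.002, -0.009, -1.0]]
force: [0.8, 0.1, 0.3]
opening: 0.501
```

Request:
carry_out --grip '[0, 0, 0, 0, 0, 0, 0]' --slide '[[0, -30, -25], [0, -40, -20], [0, -40, -10], [0, -40, 0], [0, -40, 0], [0, -20, 0], [0, 0, 0]]' --twist '[[0, 0, 0], [0, 0, 0], [0, 0, 0], [0, 0, 0], [0, 0, 0], [0, 0, 0], [0, 0, 0]]'

```text
time_s: 30.4
position: [0.3968, 0.0036, 0.2485]
tcp_rot: [[0.0, 1.0, 0.018], [1.0, 0.0, -0.004], [-0.004, 0.018, -1.0]]
force: [-0.4, 0.1, -0.1]
opening: 0.5
```

```bash
python3 go.py .4 0 .2;python3 - <<'E'
from h import *
from rig import bot
for n in ("side","top"):
    c=bot.capture(n); pickle.dump(c,open(f"{n}6.pkl","wb"))
    cv2.imwrite(f"pics/{n}6.png",cv2.resize(c["color"][:,:,::-1],(800,600)))
E
```

```text
t 30.4 pos [0.3968 0.0036 0.2485] slide mm [-3.4  2.4 48.5] twist [ 0.018  0.004 -0.   ] F [-0.4  0.1 -0.1] open 0.5
```

View pics/side6.png

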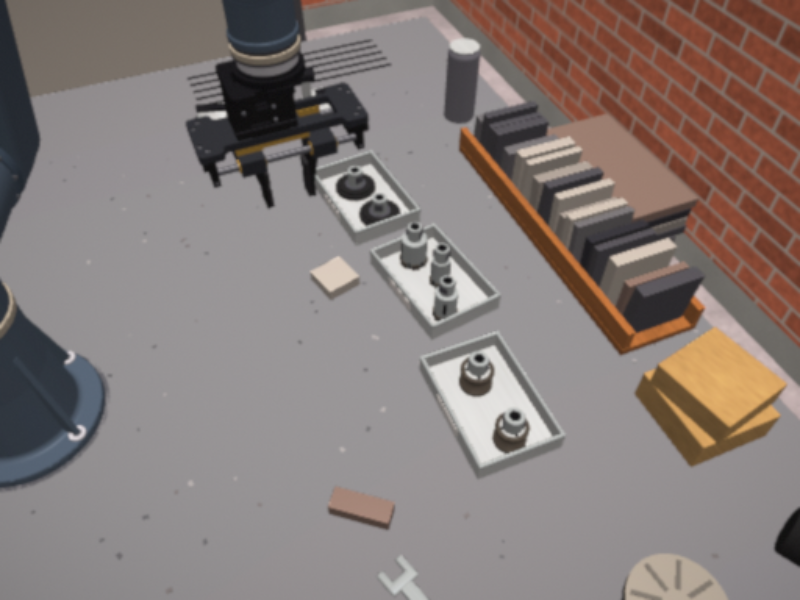

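View pics/top6.png

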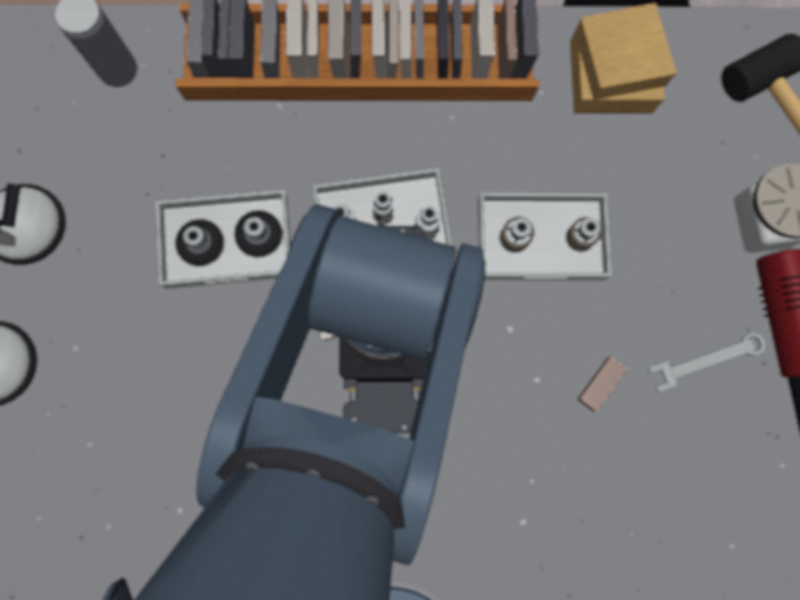

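All seven tools stand in their trays: pads at (355,185)/(380,210), core bits at (414,245)/(441,265)/(446,298) and wheels at (478,370)/(513,427) in the side view. I'll check this numerically before handing in.

```bash
python3 - <<'E'
from h import *
w=world(pickle.load(open("side6.pkl","rb")))
T=dict(pad=(.5747,.2262,.092),core=(.6024,.0042,.1427),wheel=(.577,-.2243,-.007))
for n,tr,x,y,h in [("pad","pad",.571,.264,.044),("spad","pad",.5855,.181,.044),("large","core",.5935,.0605,.078),("small","core",.6123,.0034,.078),("score","core",.592,-.06,.078),("wheel","wheel",.578,-.185,.06),("swheel","wheel",.579,-.281,.06)]:
    m=(np.hypot(w[...,0]-x,w[...,1]-y)<.024)&(w[...,2]>h-.007)&(w[...,2]<h+.01); q=w[m]
    c=(q.max(0)+q.min(0))/2; t=T[tr]; d=c[:2]-t[:2]; a=t[2]
    print(n,m.sum(),"top z",np.median(q[:,2]).round(4),"exp",h,"spread",(q.max(0)-q.min(0)).round(3),"tray xy",np.round([np.cos(a)*d[0]+np.sin(a)*d[1],-np.sin(a)*d[0]+np.cos(a)*d[1]],4))
E
```

```text
pad 67 top z 0.0446 exp 0.044 spread [0.025 0.029 0.011] tray xy [0.0019 0.0376]
spad 74 top z 0.0454 exp 0.044 spread [0.026 0.028 0.013] tray xy [ 0.0074 -0.0471]
large 70 top z 0.079 exp 0.078 spread [0.023 0.023 0.012] tray xy [0.     0.0568]
small 76 top z 0.0785 exp 0.078 spread [0.024 0.026 0.011] tray xy [ 0.0108 -0.0019]
score 83 top z 0.079 exp 0.078 spread [0.024 0.021 0.01 ] tray xy [-0.0196 -0.0616]
wheel 135 top z 0.0614 exp 0.06 spread [0.026 0.028 0.012] tray xy [0.0025 0.0389]
swheel 157 top z 0.0611 exp 0.06 spread [0.027 0.024 0.012] tray xy [ 0.0015 -0.056 ]
```

All heights and tray positions are within limits, so I'm handing in.

```bash
python3 -c "
from rig import bot
print(bot.hand_in())"
```

```text
the job is handed in; nothing more can be done
None
```

All four loose tools are off the slab and standing hub up in the trays of their kinds. I handed the job in at about 30 s of the 102 s allowed; it reports no verdict.

- **How they were moved:** I gripped the profile wheel and backing pad by the hub, and the two core bits by the tube. Each was lowered to within about 1 mm of the tray floor before release, and the arm was clear of everything at the end.
- **Positions:** In a last side-camera depth check, all seven tools, stored ones included, were well inside the position limits for their trays. Hub tops were within about 1.5 mm of the height expected for standing on the tray floor.
- **Stored tools:** They had not moved by more than about 1 mm, and none touched a newly placed tool.
- **Disagreements:** The top and side cameras differ by about 3–4 mm in x; I averaged them for picking and placing. The final check used the side camera only, because the arm hid part of the core tray from the top one.
- **Not measured:** I judged upright standing from the pictures and hub heights, not from a tilt measurement. The force readings were too noisy to confirm touchdown, so I judged it by height.

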